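Fold down a ratchet-propped drying rack

ROBOT

A 6-joint arm with a two-finger parallel gripper is mounted at the origin on the work surface. World frame = base frame: x ahead of the robot, y to its left, z up, the work surface at z = 0. Lengths are in m, angles in rad, forces in N, time in s.
With the tool pointing down it reaches from about 0.35 to 0.775 m from the base axis. Payload 5.5 kg.
Tool frame: the origin (TCP) lies midway between the tips of the shut fingers; the grasp point (between the pads) lies 19 mm behind it; z points along the fingers, y is the line along which they close (so a half turn about z gives the same grasp; the last joint's range is limited). The gripper opens to 85 mm and grips with 20 to 120 N. Pads are 22 mm wide; open, the fingers measure 114 mm over their backs; the gripper's body (76 mm by 85 mm) begins 54 mm behind the grasp point. The pads swing forward as they close: fully open they stand 13 mm farther back than shut.
Start: joints at [1.008, 0.313, 0.046, 1.304, 0, 1.431], TCP at [0.236, 0.524, 0.231] pointing down, gripper open.
Joint ranges: [-2.76, 2.76], [-0.86, 1.69], [-1.03, 1.26], [-2.2, 2.34], [-1.47, 1.5], [-3.14, 3.14]. Speed limits (rad/s): [2.57, 2.57, 3.14, 3.14, 3.14, 3.14].

INTERFACE

Orientations are given as a unit quaternion [w, x, y, z].
In Python, from workcell import env gives the robot as it stands. The module is installed in compiled form; this text tells all that it offers.
- The arm moves only by the tool carry_out, never from a script. Its argument "series" is a list of rows, each an object with "delta_rot": the turn, a rotation vector about the world's x, y, z normalised to -1 to 1, where 1 is 0.1 rad, a list of three; "travel": the shift along the world's x, y, z normalised to -1 to 1, where 1 is 0.025 m, a list of three; "fingers": the closure, from -1 (fully open) to 1 (shut). In form: [{"delta_rot": [ax, ay, az], "travel": [tx, ty, tz], "fingers": fingers}, ...]. A call has 1 to 5 rows; each row shifts and turns the commanded pose from where the row before left it; what a row does not reach is not made up. A row lasts 1/8 s, in which the tool goes at most 62.5 mm and 10.7 degrees, less where a joint would pass 70% of its speed; a pose out of reach is approached as far as the arm can. A call with a number of a shift or a turn outside -1 to 1 is refused whole. A call with a gripper value outside its range is refused whole. The fingers move at their own pace and stop on an object; "squeeze" is the grip in N (left out, the last holds). Time passes only in rows, so rows that do not move let the fingers close. It gives the time, the measured TCP pose, the force, the opening and the grip force at its end, in the units of the state.
- env.get_state(): the state, without advancing time (a new reading comes with each control period).
- env.read_camera(name): name is "side" or "top" or "wrist"; returns a dict with "color" (480x640x3 uint8, red, green, blue), "fx", "fy", "cx", "cy" (pixels), "world_from_camera" (4x4, takes a point from camera to world coordinates); the wrist camera has in their place "hand_eye" (4x4, takes a point from camera to tool coordinates, whose origin is the TCP and whose axes are the flange's). Camera axes: x right, y up, looking along -z (the intrinsics and any distortion apply to the point x, -y, -z); pixel columns grow to the right and rows downward; lengths in m; the calibration is good to about 2 mm. A picture is of the moment at which its call begins: read the wrist's pose just before it. There is no depth.
- env.hand_in(): hands the job in; it is judged then, once.
The state is a dict: "clock": time; "joint_pos": joint angles; "qvel": joint speeds; "tau": joint torques, N m; "tcp_pos": TCP position; "orientation": TCP orientation; "wrist_force": force on the tool from outside, world axes, zero at the start; "ft_torque": the same for the moment, N m; "finger_gap": finger opening in m; "grip_force": force on a finger pad.
Only numpy, scipy, OpenCV 4.12 (cv2) and the standard library are available. Lean on these libraries where they do the work, as an engineer would, in place of code of your own. Each camera call takes 0.05 s, during which the arm holds its last target. There are 200 camera calls.

TASK

Fold the drying rack flat: take its handle and raise it through its remaining notches and on past the top one, until you feel the sprung buffer begin to push back, which means the pawl has been thrown clear; ease off there and do not force it into the buffer. Then lower the rack by its handle all the way down, without letting it drop, and let go, leaving the things around it where they are.

Things in the scene. Friction and masses are not known exactly. Their poses are not given: they have to be found in the camera images.
- rack (a joint): Angle of the rack panel about its hinge, rad: 0 = flat (level), grows as the handle is raised. It starts propped on one of its lower notches. The ratchet lets it rise past notches at about 0.20, 0.36, 0.52, 0.68, 0.84 but not sink below the last one passed. Raising takes 3 to 5 N at the handle; the hinge resists with 0.5 N m s/rad. Once the pawl is thrown clear nothing props it: let go, it falls.
- rack_handle (a point): Middle of the handle, a steel bar 12 mm thick, 130 mm long, level, parallel to the hinge, 60 mm clear of the panel's front edge on two side rods, in the panel's plane. 270 mm from the hinge line, 75 mm above the table when flat. Its x axis points towards the hinge, y along the bar, z out of the panel's upper face. The bar can turn between the fingers while they keep pointing down.
- rack_hinge (a point): Fixed point on the hinge line in the middle of the rack's width, 75 mm above the table. Its x axis points level from the handle side to the hinge side, y along the hinge line, z up; seen from above, the flat handle is 270 mm from it along -x.
- base: Fixed grey frame of the rack, 370 mm by 420 mm, 75 mm high to the hinge; origin on the table, x and y as for the hinge, which lies 110 mm along its +x. The toothed quadrant, pawl and trip are on its +y side, 150 to 245 mm out, beside the panel.
- buffer: Sprung rubber buffer, 14 mm across, 145 mm above the table, meets a lug turning with the rack 70 mm from the hinge line; it yields along the base's +x. Origin in the middle of its face. Once met it adds about 1.3 N at the handle for each further millimetre of handle travel. More than 50 N on it, about 12 N at the handle beyond the lifting force, damages it.
- detergent: Bystander: white detergent bottle, 84 mm across, 230 mm tall; origin under its middle.
- scoop_cup: Bystander: small grey measuring cup, 70 mm across, 60 mm tall; origin under its middle.
- peg_jar: Bystander: lidded glass jar, 76 mm across, 110 mm tall; origin under its middle.
- brush: Bystander: brush lying on the table, handle to its own -x; origin under its middle.
- rack_front (a point): Middle of the front edge of the rack panel, 210 mm from the hinge line. The panel is a white slatted frame, 298 mm wide and 18 mm thick, of 0.75 kg give or take a fifth.
- ratchet (a point): Centre of the toothed quadrant at the hinge's +y end; a dark weighted pawl props it. When the rack is raised past its top notch, a trip turning with it throws the pawl clear, at an angle between 0.86 and 1.20 that differs each time and cannot be seen beforehand. About 0.02 rad later (0.89 to 1.22) the buffer is met: when it pushes back the pawl is out, and it stays out. Need not be touched.

How it is judged:
On the way:
1. the rack has been raised past its top notch (angle above 0.86) (value of joint rack above 0.86 rad).
At the end, for the whole second after the job is handed in: the rack lies flat (angle below 0.03 rad, which is 8 mm at the handle), at rest, after having been raised past its top notch (value of joint rack below 0.03 rad and velocity of joint rack between -0.05 and 0.05 rad/s); the robot touches nothing.
It fails at once if the buffer is pressed harder than 50 N (contact force between buffer and anything else above 50 N).
It fails at once if the rack is let drop: it comes down the last 0.1 rad (27 mm at the handle) faster than 1.25 rad/s (0.34 m/s at the handle) (value of joint rack below 0.1 rad and velocity of joint rack below -1.25 rad/s).
It fails at once if a bystander is moved more than 30 mm (distance of any of detergent, scoop_cup, peg_jar, brush from where it was at the start of the episode above 0.03 m).
It also fails if it takes over 58 s, if anything falls off the work surface, if the arm or the gripper's body presses on something with over 40 N, if the wrist force passes 120 N, or if a joint passes its speed limit or range.

## Working session

There is one attempt and no reset: what is moved stays moved. The work goes in short steps, Python scripts to look and compute and a tool call to move; the robot and the scene stay as the last step left them, time stands still between calls to the robot, and variables do not carry over. Pictures are saved under pics/ and viewed, at most 10 in all, crops included, and the job is handed in when it is done.

Besides the shell and the picture viewer there is one more tool, called after "Emit:" as name(argument=value, ...) on one line, values as JSON. carry_out: Moves the arm, as the interface text tells. Its arguments: {"type":"object","properties":{"series":{"type":"array","items":{"type":"object","properties":{"delta_rot":{"type":"array","items":{"type":"number"}},"travel":{"type":"array","items":{"type":"number"}},"fingers":{"type":"number"}}}},"squeeze":{"type":"number"}},"required":["series"]}

```bash
mkdir -p pics; cat > h.py <<'E'
import numpy as np, cv2
from workcell import env
def snap(n,f):
    c=env.read_camera(n); cv2.imwrite('pics/'+f,c['color'][:,:,::-1]); 
    np.savez('pics/'+f+'.npz',**{k:v for k,v in c.items()}); return c
def P(c):
    T=np.linalg.inv(c['world_from_camera']) 
    F=np.diag([1,-1,-1,1.])
    K=np.array([[c['fx'],0,c['cx']],[0,c['fy'],c['cy']],[0,0,1]])
    return K@(F@T)[:3]
def tri(fa,ua,fb,ub):
    a=np.load('pics/'+fa+'.npz');b=np.load('pics/'+fb+'.npz')
    X=cv2.triangulatePoints(P(a),P(b),np.array(ua,float).reshape(2,1),np.array(ub,float).reshape(2,1)).ravel()
    return X[:3]/X[3]
def proj(f,X):
    p=P(np.load('pics/'+f+'.npz'))@np.r_[X,1]; return p[:2]/p[2]
E
python3 - <<'E'
from h import *
for n in('side','top'):
    c=snap(n,n+'0.png'); print([k for k in c],c['fx'],c['cx'],c['world_from_camera'])
print(env.get_state())
E
```

```text
['color', 'fx', 'fy', 'cx', 'cy', 'world_from_camera'] 459.28172232782583 325.50520806588963 [[ 0.96511755  0.18960099 -0.18055356  0.37438137]
 [-0.26113411  0.74686418 -0.61155775 -0.58720768]
 [ 0.01889703  0.6373738   0.77032301  0.90341196]
 [ 0.          0.          0.          1.        ]]
['color', 'fx', 'fy', 'cx', 'cy', 'world_from_camera'] 543.6329200734326 313.22871184681566 [[-0.02425754  0.99553671 -0.09120438  0.4622721 ]
 [-0.99961411 -0.02538939 -0.01127024  0.02824291]
 [-0.01353557  0.0908958   0.99576842  1.35911384]
 [ 0.          0.          0.          1.        ]]
{'clock': 0.1, 'joint_pos': array([ 1.00840193e+00,  3.13979864e-01,  4.50905456e-02,  1.30362997e+00,
       -6.68179872e-06,  1.43119986e+00]), 'qvel': array([-0.00268605, -0.001622  ,  0.00293505, -0.00061606, -0.00116395,
       -0.00125036]), 'tau': array([ 3.05616108e-03, -4.81726420e+01,  2.99243528e+01,  1.26911121e-02,
       -1.05155300e-04, -1.94617400e-05]), 'tcp_pos': array([0.23568627, 0.523963  , 0.23046618]), 'orientation': array([-2.93067397e-04,  2.09827845e-01,  9.77737968e-01, -8.10103962e-04]), 'wrist_force': array([-1.64317112,  0.59311525, -0.21180282]), 'ft_torque': array([-0.03646074,  0.01366903,  0.03275453]), 'grip_force': 0.0, 'finger_gap': 0.08534965035702591}
```

View pics/side0.png

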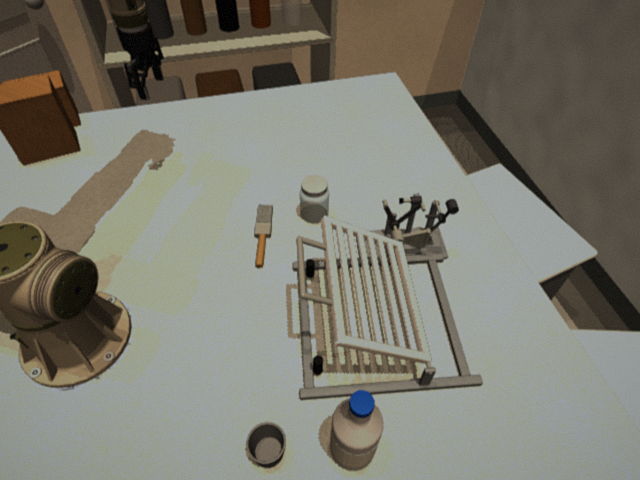

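View pics/top0.png

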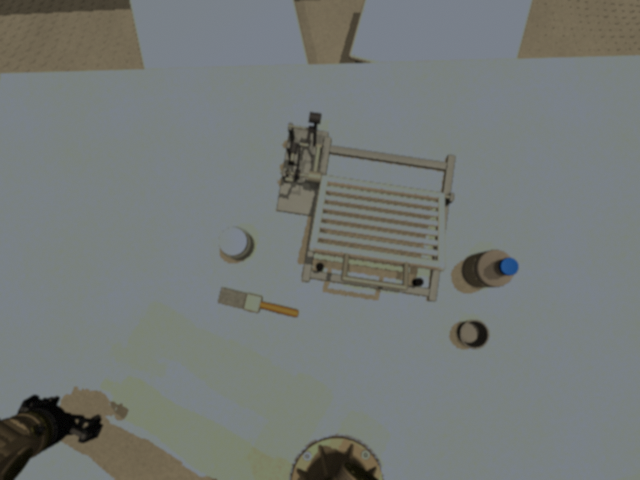

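The handle bar shows at about (299,238)-(303,300) in side and (343,279)-(407,288) in top, in front of the white panel. The bottle and cup are to its right, and the jar and brush to its left. I'll enlarge it next.

```bash
python3 - <<'E'
from h import *
a=cv2.imread('pics/side0.png')[220:320,285:385]; b=cv2.imread('pics/top0.png')[170:300,300:460]
a=cv2.resize(a,(400,400),interpolation=cv2.INTER_CUBIC)
b=cv2.resize(b,(400,325),interpolation=cv2.INTER_CUBIC)
a2=cv2.resize(cv2.imread('pics/top0.png')[230:300,320:420],(800,560),interpolation=cv2.INTER_CUBIC)
cv2.imwrite('pics/c1.png',np.clip(a2*1.5,0,255))
s=cv2.resize(cv2.imread('pics/side0.png')[205:385,280:480],(666,600),interpolation=cv2.INTER_CUBIC)
cv2.imwrite('pics/c2.png',np.clip(s*1.3,0,255))
E
```

```text
[ WARN:0@0.481] global loadsave.cpp:1063 imwrite_ Unsupported depth image for selected encoder is fallbacked to CV_8U.
```

View pics/c1.png

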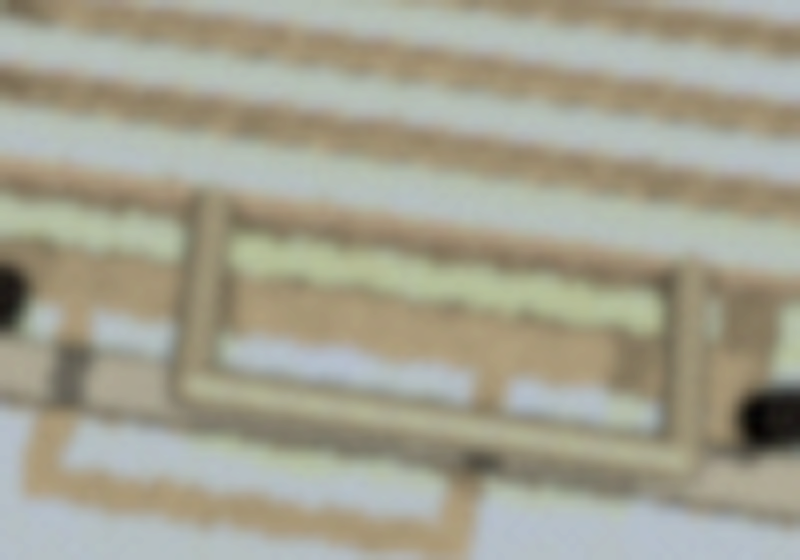

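View pics/c2.png

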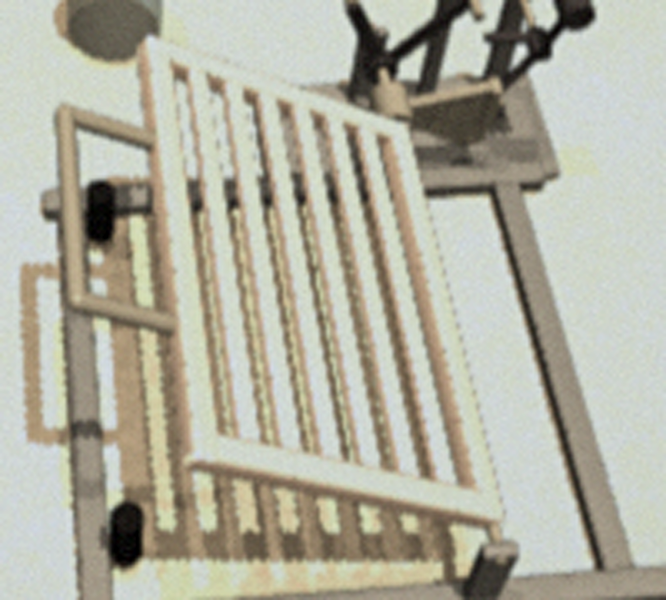

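The bar ends are at top (343.8,278.5) and (406.3,286.9), and at side (300.1,238.6) and (302.5,295.1).

```bash
python3 - <<'E'
from h import *
A=tri('top0.png',(343.75,278.7),'side0.png',(300.1,238.6));B=tri('top0.png',(406.25,286.9),'side0.png',(302.5,295.1))
print(A,B,np.linalg.norm(A-B))
m=(A+B)/2;d=A-B;psi=np.arctan2(d[1],d[0]);print(m,psi)
x=np.array([d[1],-d[0]])/np.hypot(*d[:2]);print('xdir',x,np.arctan2(x[1],x[0]))
th=np.arcsin((m[2]-.075)/.27);print('th',th)
H=np.r_[m[:2]+.27*np.cos(th)*x,.075];print('hinge',H)
yy=np.array([-x[1],x[0]])
for s in(.149,-.149):
  q=np.r_[H[:2]+s*yy,.075];print(proj('top0.png',q),proj('side0.png',q))
  q=np.r_[H[:2]-.21*np.cos(th)*x+s*yy,.075+.21*np.sin(th)];print('front',proj('top0.png',q),proj('side0.png',q))
for n,f in(('bottle',(507,267)),('jar',(236,240))):pass
print(env.get_state()['tcp_pos'])
E
```

```text
[ 0.4886947  -0.02123979  0.2110911 ] [ 0.4660534  -0.15121327  0.21275644] 0.13194130551256023
[ 0.47737405 -0.08622653  0.21192377] 1.398327588121941
xdir [ 0.9851641  -0.17161498] -0.1724687386729557
th 0.5318458339899363
hinge [ 0.70662722 -0.12616229  0.075     ]
[320.92354768 178.49748896] [398.57902786 242.86640214]
front [308.75584319 249.54482474] [322.11287926 216.26375839]
[444.66384339 196.34721736] [428.31325715 362.15833725]
front [445.27577293 269.73276343] [337.1683179  343.57484571]
[0.23568627 0.523963   0.23046618]
```

Emit:
carry_out(series=[{"delta_rot":[0,0,-0.53],"travel":[0.39,-0.98,0.3],"fingers":-1},{"delta_rot":[0,0,-0.53],"travel":[0.39,-0.98,0.3],"fingers":-1},{"delta_rot":[0,0,-0.53],"travel":[0.39,-0.98,0.3],"fingers":-1},{"delta_rot":[0,0,-0.53],"travel":[0.39,-0.98,0.3],"fingers":-1},{"delta_rot":[0,0,-0.53],"travel":[0.39,-0.98,0.3],"fingers":-1}])

```text
clock: 0.72
tcp_pos: [0.2848, 0.4009, 0.2686]
orientation: [-0.0, 0.338, 0.941, -0.0]
wrist_force: [0.6, 0.5, 0.8]
finger_gap: 0.0853
grip_force: 0.0
```

Emit:
carry_out(series=[{"delta_rot":[0,0,-0.53],"travel":[0.39,-0.98,0.3],"fingers":-0.3},{"delta_rot":[0,0,-0.53],"travel":[0.39,-0.98,0.3],"fingers":-0.3},{"delta_rot":[0,0,-0.53],"travel":[0.39,-0.98,0.3],"fingers":-0.3},{"delta_rot":[0,0,-0.53],"travel":[0.39,-0.98,0.3],"fingers":-0.3},{"delta_rot":[0,0,-0.53],"travel":[0.39,-0.98,0.3],"fingers":-0.3}])

```text
clock: 1.35
tcp_pos: [0.3335, 0.2784, 0.3062]
orientation: [-0.0, 0.459, 0.888, -0.0]
wrist_force: [-0.3, 1.2, -0.2]
finger_gap: 0.0554
grip_force: 0.0
```

Emit:
carry_out(series=[{"delta_rot":[0,0,-0.53],"travel":[0.39,-0.98,0],"fingers":-0.3},{"delta_rot":[0,0,-0.53],"travel":[0.39,-0.98,0],"fingers":-0.3},{"delta_rot":[0,0,-0.53],"travel":[0.39,-0.98,0],"fingers":-0.3},{"delta_rot":[0,0,-0.53],"travel":[0.39,-0.98,0],"fingers":-0.3},{"delta_rot":[0,0,-0.53],"travel":[0.39,-0.98,0],"fingers":-0.3}])

```text
clock: 1.98
tcp_pos: [0.3822, 0.156, 0.306]
orientation: [-0.0, 0.573, 0.82, -0.0]
wrist_force: [-0.9, -0.3, -0.0]
finger_gap: 0.0558
grip_force: 0.0
```

Emit:
carry_out(series=[{"delta_rot":[0,0,-0.53],"travel":[0.39,-0.98,0],"fingers":-0.3},{"delta_rot":[0,0,-0.53],"travel":[0.39,-0.98,0],"fingers":-0.3},{"delta_rot":[0,0,-0.53],"travel":[0.39,-0.98,0],"fingers":-0.3},{"delta_rot":[0,0,-0.53],"travel":[0.39,-0.98,0],"fingers":-0.3},{"delta_rot":[0,0,-0.53],"travel":[0.39,-0.98,0],"fingers":-0.3}])

```text
clock: 2.6
tcp_pos: [0.4309, 0.0336, 0.306]
orientation: [-0.0, 0.676, 0.737, -0.0]
wrist_force: [-0.4, 0.4, 0.5]
finger_gap: 0.0554
grip_force: 0.0
```

Emit:
carry_out(series=[{"delta_rot":[0,0,-0.53],"travel":[0.36,-0.96,0],"fingers":-0.3},{"delta_rot":[0,0,-0.53],"travel":[0.36,-0.96,0],"fingers":-0.3},{"delta_rot":[0,0,-0.53],"travel":[0.36,-0.96,0],"fingers":-0.3},{"delta_rot":[0,0,-0.53],"travel":[0.36,-0.96,0],"fingers":-0.3},{"delta_rot":[0,0,-0.5],"travel":[0.36,-0.96,0],"fingers":-0.3}])

```text
clock: 3.22
tcp_pos: [0.4759, -0.0863, 0.3059]
orientation: [-0.0, 0.766, 0.642, -0.0]
wrist_force: [-0.4, 1.1, -0.0]
finger_gap: 0.0553
grip_force: 0.0
```

```bash
python3 - <<'E'
from h import *
s=env.get_state(); print(s['tcp_pos'],s['orientation'],s['finger_gap'],s['wrist_force'],s['joint_pos'])
c=snap('wrist','w1.png'); print(c['hand_eye'],c['fx'],c['cx'],c['cy'])
from scipy.spatial.transform import Rotation as R
q=s['orientation'];T=np.eye(4);T[:3,:3]=R.from_quat(np.r_[q[1:],q[0]]).as_matrix();T[:3,3]=s['tcp_pos']
c['world_from_camera']=T@c['hand_eye'];np.savez('pics/w1.png.npz',**c)
for X in([.4887,-.0212,.2111],[.4661,-.1512,.2128],[.4774,-.0862,.2119]):print(proj('w1.png',np.array(X)))
print(T[:3,:3])
E
```

```text
[ 0.47593705 -0.08634495  0.30594715] [-3.27464058e-04  7.66430490e-01  6.42327150e-01 -1.70819652e-04] 0.055268906101547416 [-0.36421162  1.07782863 -0.0372908 ] [-3.45643837e-01  1.23966297e-01 -1.35826960e-02  1.43398520e+00
  3.45643865e-05  1.40088716e+00]
[[ 4.90432359e-04  9.52764466e-01  3.03709781e-01  7.81729350e-02]
 [ 9.99999832e-01 -5.60635826e-04  1.43958538e-04 -1.67903178e-05]
 [ 3.07429163e-04  3.03709660e-01 -9.52764582e-01 -1.42827741e-01]
 [ 0.00000000e+00  0.00000000e+00  0.00000000e+00  1.00000000e+00]] 359.68234846839465 318.4507816569082 236.59728773994183
[320.52945413 141.33248537]
[320.78076297 324.09264651]
[320.66444708 239.73505749]
[[ 1.74831605e-01  9.84598113e-01 -6.82520890e-04]
 [ 9.84598337e-01 -1.74831449e-01  2.82512677e-04]
 [ 1.58835332e-04 -7.21401078e-04 -9.99999727e-01]]
```

View pics/w1.png

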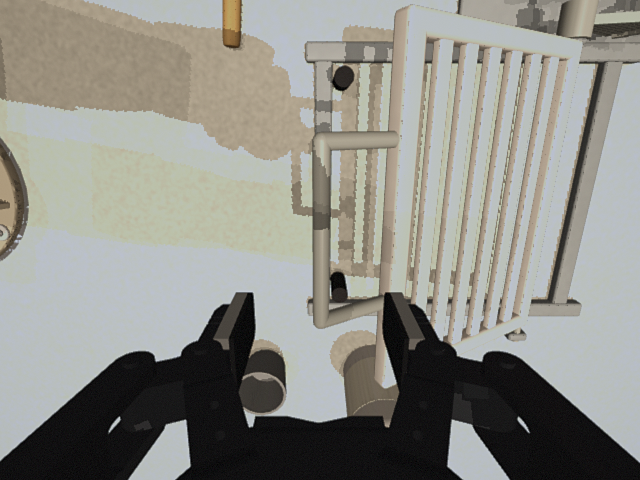

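The wrist view shows the bar at column 321, rows 141 to 323, which matches the projection. Next I descend and grip.

Emit:
carry_out(series=[{"delta_rot":[0,0,0],"travel":[0.02,0,-0.9],"fingers":-0.3},{"delta_rot":[0,0,0],"travel":[0.02,0,-0.9],"fingers":-0.3},{"delta_rot":[0,0,0],"travel":[0.02,0,-0.9],"fingers":-0.3},{"delta_rot":[0,0,0],"travel":[0,0,-0.9],"fingers":-0.3},{"delta_rot":[0,0,0],"travel":[0,0,-0.9],"fingers":-0.3}])

```text
clock: 3.9
tcp_pos: [0.4771, -0.0853, 0.1928]
orientation: [-0.0, 0.766, 0.643, -0.0]
wrist_force: [0.6, 0.6, 0.3]
finger_gap: 0.0557
grip_force: 0.0
```

Emit:
carry_out(series=[{"delta_rot":[0,0,0],"travel":[0,0,0],"fingers":1},{"delta_rot":[0,0,0],"travel":[0,0,0],"fingers":1},{"delta_rot":[0,0,0],"travel":[0,0,0],"fingers":1},{"delta_rot":[0,0,0],"travel":[0,0,0],"fingers":1},{"delta_rot":[0,0,0],"travel":[0,0,0],"fingers":1}], squeeze=40)

```text
clock: 4.53
tcp_pos: [0.4773, -0.0856, 0.1943]
orientation: [0.0, 0.766, 0.643, 0.0]
wrist_force: [-3.7, 1.3, 4.2]
finger_gap: 0.0105
grip_force: 39.3
```

```bash
python3 - <<'E'
import numpy as np
x=np.array([.985,-.172])
def row(a,b):
    h=.27*(-np.cos(b)+np.cos(a));v=.27*(np.sin(b)-np.sin(a));return np.round(np.r_[h*x,v]/.025,3)
for a in np.arange(.53,.88,.035):print(round(a,3),row(a,a+.035),end=' ')
print()
for a in np.arange(.88,1.24,.02):print(round(a,3),row(a,a+.01))
E
```

```text
0.53 [ 0.194 -0.034  0.323] 0.565 [ 0.205 -0.036  0.316] 0.6 [ 0.216 -0.038  0.308] 0.635 [ 0.226 -0.039  0.3  ] 0.67 [ 0.236 -0.041  0.292] 0.705 [ 0.246 -0.043  0.284] 0.74 [ 0.256 -0.045  0.275] 0.775 [ 0.265 -0.046  0.265] 0.81 [ 0.274 -0.048  0.256] 0.845 [ 0.283 -0.049  0.246] 
0.88 [ 0.082 -0.014  0.068]
0.9 [ 0.084 -0.015  0.067]
0.92 [ 0.085 -0.015  0.065]
0.94 [ 0.086 -0.015  0.063]
0.96 [ 0.087 -0.015  0.061]
0.98 [ 0.089 -0.015  0.06 ]
1.0 [ 0.09  -0.016  0.058]
1.02 [ 0.091 -0.016  0.056]
1.04 [ 0.092 -0.016  0.054]
1.06 [ 0.093 -0.016  0.052]
1.08 [ 0.094 -0.016  0.05 ]
1.1 [ 0.095 -0.017  0.049]
1.12 [ 0.096 -0.017  0.047]
1.14 [ 0.097 -0.017  0.045]
1.16 [ 0.098 -0.017  0.043]
1.18 [ 0.099 -0.017  0.041]
1.2 [ 0.099 -0.017  0.039]
1.22 [ 0.1   -0.017  0.037]
```

Emit:
carry_out(series=[{"delta_rot":[0,0,0],"travel":[0.19,-0.034,0.32],"fingers":1},{"delta_rot":[0,0,0],"travel":[0.205,-0.036,0.316],"fingers":1},{"delta_rot":[0,0,0],"travel":[0.216,-0.038,0.308],"fingers":1},{"delta_rot":[0,0,0],"travel":[0.226,-0.039,0.3],"fingers":1},{"delta_rot":[0,0,0],"travel":[0.236,-0.041,0.292],"fingers":1}])

```text
clock: 5.15
tcp_pos: [0.503, -0.0902, 0.2326]
orientation: [-0.001, 0.766, 0.643, -0.001]
wrist_force: [-7.1, 0.8, 1.3]
finger_gap: 0.0106
grip_force: 39.0
```

Emit:
carry_out(series=[{"delta_rot":[0,0,0],"travel":[0.236,-0.043,0.29],"fingers":1},{"delta_rot":[0,0,0],"travel":[0.246,-0.045,0.28],"fingers":1},{"delta_rot":[0,0,0],"travel":[0.255,-0.046,0.27],"fingers":1},{"delta_rot":[0,0,0],"travel":[0.264,-0.048,0.26],"fingers":1},{"delta_rot":[0,0,0],"travel":[0.275,-0.049,0.25],"fingers":1}])

```text
clock: 5.78
tcp_pos: [0.5355, -0.096, 0.2668]
orientation: [-0.001, 0.766, 0.643, -0.001]
wrist_force: [-5.6, -1.2, 1.0]
finger_gap: 0.01
grip_force: 38.9
```

Emit:
carry_out(series=[{"delta_rot":[0,0,0],"travel":[0,0,0],"fingers":1}])

```text
clock: 5.9
tcp_pos: [0.5362, -0.0961, 0.2673]
orientation: [-0.0, 0.766, 0.643, -0.0]
wrist_force: [-6.5, 1.0, 3.9]
finger_gap: 0.0104
grip_force: 39.5
```

Emit:
carry_out(series=[{"delta_rot":[0,0,0],"travel":[0.065,-0.012,0.085],"fingers":1},{"delta_rot":[0,0,0],"travel":[0.065,-0.012,0.085],"fingers":1}])

```text
clock: 6.15
tcp_pos: [0.5398, -0.0968, 0.2706]
orientation: [0.0, 0.766, 0.643, 0.0]
wrist_force: [-2.0, -0.5, -1.3]
finger_gap: 0.0105
grip_force: 38.9
```

```bash
cat > st.py <<'E'
import numpy as np
from workcell import env
s=env.get_state();p=s['tcp_pos'];f=s['wrist_force'];x=np.array([.985,-.172])
h=(np.array([.7066,-.1262])-p[:2])@x;v=p[2]+.0176-.075
th=np.arctan2(v,h);fh=f[:2]@x
print('th %.3f r %.4f ftan %.2f frad %.2f t %.2f'%(th,np.hypot(h,v),fh*np.sin(th)+f[2]*np.cos(th),-fh*np.cos(th)+f[2]*np.sin(th),s['clock']),p,f,s['grip_force'])
E
python3 st.py
```

```text
th 0.899 r 0.2723 ftan -2.32 frad 0.12 t 6.15 [ 0.53977198 -0.09677106  0.27059976] [-2.01602205 -0.50983687 -1.34839541] 38.88310432434082
```

Radial force is relaxed, and the tangential baseline is about -2.4 N. I'll keep creeping up.

Emit:
carry_out(series=[{"delta_rot":[0,0,0],"travel":[0.084,-0.015,0.067],"fingers":1},{"delta_rot":[0,0,0],"travel":[0.084,-0.015,0.067],"fingers":1}])

```text
clock: 6.4
tcp_pos: [0.5437, -0.0975, 0.2738]
orientation: [-0.0, 0.766, 0.643, -0.0]
wrist_force: [-4.9, 0.0, 0.6]
finger_gap: 0.0105
grip_force: 39.1
```

```bash
python3 st.py
```

```text
th 0.918 r 0.2723 ftan -3.43 frad 3.40 t 6.40 [ 0.54370976 -0.09745962  0.27375333] [-4.8560823   0.02959349  0.61555924] 39.08193826675415
```

Emit:
carry_out(series=[{"delta_rot":[0,0,0],"travel":[0.085,-0.015,0.066],"fingers":1},{"delta_rot":[0,0,0],"travel":[0.085,-0.015,0.066],"fingers":1}])

```text
clock: 6.65
tcp_pos: [0.5478, -0.0982, 0.2771]
orientation: [-0.0, 0.766, 0.643, -0.0]
wrist_force: [-6.4, 0.9, 2.6]
finger_gap: 0.0107
grip_force: 39.1
```

```bash
python3 st.py
```

```text
th 0.937 r 0.2725 ftan -3.67 frad 5.96 t 6.65 [ 0.54775628 -0.09819012  0.27707317] [-6.42029694  0.90696616  2.63046553] 39.10363733768463
```

Emit:
carry_out(series=[{"delta_rot":[0,0,0],"travel":[0.074,-0.013,0.077],"fingers":1},{"delta_rot":[0,0,0],"travel":[0.074,-0.013,0.077],"fingers":1}])

```text
clock: 6.9
tcp_pos: [0.5521, -0.099, 0.2805]
orientation: [0.0, 0.766, 0.643, 0.0]
wrist_force: [-1.3, -1.5, -5.6]
finger_gap: 0.0105
grip_force: 38.8
```

```bash
python3 st.py
```

```text
th 0.958 r 0.2727 ftan -4.08 frad -3.96 t 6.90 [ 0.55210594 -0.09900703  0.280469  ] [-1.335      -1.49200436 -5.58298003] 38.83417546749115
```

Emit:
carry_out(series=[{"delta_rot":[0,0,0],"travel":[0.086,-0.015,0.064],"fingers":1},{"delta_rot":[0,0,0],"travel":[0.086,-0.015,0.064],"fingers":1}])

```text
clock: 7.15
tcp_pos: [0.5554, -0.0996, 0.283]
orientation: [-0.001, 0.766, 0.643, -0.001]
wrist_force: [-3.9, -1.2, -5.4]
finger_gap: 0.0102
grip_force: 38.9
```

```bash
python3 st.py
```

```text
th 0.973 r 0.2729 ftan -6.06 frad -2.44 t 7.15 [ 0.55539348 -0.09957749  0.28302984] [-3.9010224  -1.19766463 -5.42223386] 38.86946260929108
```

Emit:
carry_out(series=[{"delta_rot":[0,0,0],"travel":[0.088,-0.015,0.061],"fingers":1},{"delta_rot":[0,0,0],"travel":[0,0,0],"fingers":1}])

```text
clock: 7.4
tcp_pos: [0.5577, -0.1, 0.2848]
orientation: [-0.001, 0.766, 0.643, -0.001]
wrist_force: [-4.5, -1.1, -8.9]
finger_gap: 0.0102
grip_force: 39.0
```

```bash
python3 st.py
```

```text
th 0.984 r 0.2730 ftan -8.50 frad -5.05 t 7.40 [ 0.55772948 -0.10000225  0.28477311] [-4.54287821 -1.12597403 -8.90582054] 39.03351545333862
```

Emit:
carry_out(series=[{"delta_rot":[0,0,0],"travel":[0.084,-0.015,0.03],"fingers":1},{"delta_rot":[0,0,0],"travel":[0,0,0],"fingers":1}])

```text
clock: 7.65
tcp_pos: [0.5591, -0.1003, 0.2857]
orientation: [-0.001, 0.766, 0.643, -0.001]
wrist_force: [-5.9, -0.4, -7.2]
finger_gap: 0.0104
grip_force: 39.2
```

```bash
python3 st.py
```

```text
th 0.990 r 0.2730 ftan -8.77 frad -2.90 t 7.65 [ 0.55914393 -0.10027248  0.2857285 ] [-5.91157435 -0.42919944 -7.23330596] 39.229440093040466
```

```bash
python3 - <<'E'
import numpy as np
from scipy.optimize import least_squares
p=np.array([[.4773,-.0856,.1943],[.503,-.0902,.2326],[.5362,-.0961,.2673],[.5398,-.0968,.2706],[.5437,-.0975,.2738],[.5478,-.0982,.2771],[.5521,-.099,.2805],[.5554,-.0996,.283],[.5591,-.1003,.2857]])
x=np.array([.985,-.172]);u=p[:,:2]@x
s=least_squares(lambda c:np.hypot(u-c[0],p[:,2]-c[1])-.27,[.71,.058]);c=s.x;print(c,np.round(s.fun*1e3,2), np.array([.7066,-.1262])@x)
th=np.arctan2(p[:,2]-c[1],c[0]-u);print(th)
T=th[-1];cur=(u[-1],p[-1,2])
n=36;ts=np.linspace(T,0,n+1)
H=c[0]-.27*np.cos(ts);V=c[1]+.27*np.sin(ts)
for i in range(n):
  d=(H[i+1]-H[i]);print('%.2f'%ts[i+1],np.round(np.r_[d*x,V[i+1]-V[i]]/.025,3),np.round(H[i+1]*x[0]- 0,4),round(V[i+1],4))
E
```

```text
[0.72094889 0.06302647] [ 0.13 -0.1  -0.19 -0.04 -0.07 -0.04  0.05  0.11  0.16] 0.7177074
[0.50747096 0.67934092 0.85887452 0.87714413 0.89601036 0.91567751
 0.93619072 0.95167736 0.968827  ]
0.94 [-0.234  0.041 -0.168] 0.5537 0.2814
0.92 [-0.229  0.04  -0.174] 0.548 0.277
0.89 [-0.225  0.039 -0.18 ] 0.5423 0.2725
0.86 [-0.22   0.038 -0.186] 0.5369 0.2679
0.83 [-0.215  0.037 -0.192] 0.5315 0.263
0.81 [-0.209  0.037 -0.198] 0.5263 0.2581
0.78 [-0.204  0.036 -0.204] 0.5212 0.253
0.75 [-0.199  0.035 -0.209] 0.5162 0.2478
0.73 [-0.193  0.034 -0.215] 0.5114 0.2424
0.70 [-0.187  0.033 -0.22 ] 0.5067 0.2369
0.67 [-0.181  0.032 -0.225] 0.5021 0.2313
0.65 [-0.175  0.031 -0.23 ] 0.4978 0.2255
0.62 [-0.169  0.03  -0.234] 0.4935 0.2197
0.59 [-0.163  0.028 -0.239] 0.4895 0.2137
0.57 [-0.157  0.027 -0.243] 0.4855 0.2076
0.54 [-0.15   0.026 -0.248] 0.4818 0.2014
0.51 [-0.143  0.025 -0.252] 0.4782 0.1951
0.48 [-0.137  0.024 -0.255] 0.4748 0.1888
0.46 [-0.13   0.023 -0.259] 0.4715 0.1823
0.43 [-0.123  0.021 -0.262] 0.4685 0.1757
0.40 [-0.116  0.02  -0.266] 0.4656 0.1691
0.38 [-0.109  0.019 -0.269] 0.4628 0.1624
0.35 [-0.102  0.018 -0.272] 0.4603 0.1556
0.32 [-0.094  0.017 -0.274] 0.4579 0.1487
0.30 [-0.087  0.015 -0.277] 0.4558 0.1418
0.27 [-0.08   0.014 -0.279] 0.4538 0.1348
0.24 [-0.072  0.013 -0.281] 0.4519 0.1278
0.22 [-0.065  0.011 -0.283] 0.4503 0.1207
0.19 [-0.057  0.01  -0.285] 0.4489 0.1136
0.16 [-0.05   0.009 -0.286] 0.4476 0.1064
0.13 [-0.042  0.007 -0.287] 0.4466 0.0992
0.11 [-0.035  0.006 -0.289] 0.4457 0.092
0.08 [-0.027  0.005 -0.289] 0.4451 0.0848
0.05 [-0.019  0.003 -0.29 ] 0.4446 0.0776
0.03 [-0.012  0.002 -0.29 ] 0.4443 0.0703
0.00 [-0.004  0.001 -0.291] 0.4442 0.063
```

Emit:
carry_out(series=[{"delta_rot":[0,0,0],"travel":[-0.23,0.041,-0.17],"fingers":1},{"delta_rot":[0,0,0],"travel":[-0.229,0.04,-0.174],"fingers":1},{"delta_rot":[0,0,0],"travel":[-0.225,0.039,-0.18],"fingers":1},{"delta_rot":[0,0,0],"travel":[-0.22,0.038,-0.186],"fingers":1}])

```text
clock: 8.15
tcp_pos: [0.5381, -0.0964, 0.2695]
orientation: [0.001, 0.766, 0.643, 0.001]
wrist_force: [-3.3, -0.3, 3.1]
finger_gap: 0.01
grip_force: 40.3
```

```bash
python3 st.py
```

```text
th 0.892 r 0.2725 ftan -0.52 frad 4.46 t 8.15 [ 0.53811112 -0.09644115  0.26950678] [-3.31049635 -0.32953362  3.1447211 ] 40.256261229515076
```

Emit:
carry_out(series=[{"delta_rot":[0,0,0],"travel":[-0.22,0.037,-0.185],"fingers":1},{"delta_rot":[0,0,0],"travel":[-0.215,0.037,-0.19],"fingers":1},{"delta_rot":[0,0,0],"travel":[-0.209,0.036,-0.195],"fingers":1}])

```text
clock: 8.52
tcp_pos: [0.5214, -0.0935, 0.2538]
orientation: [0.0, 0.766, 0.643, 0.0]
wrist_force: [-1.3, -0.7, 0.4]
finger_gap: 0.0103
grip_force: 40.4
```

```bash
python3 st.py
```

```text
th 0.807 r 0.2719 ftan -0.61 frad 1.08 t 8.53 [ 0.52135929 -0.09345161  0.2537523 ] [-1.32279436 -0.66223272  0.35277963] 40.438511967659
```

Emit:
carry_out(series=[{"delta_rot":[0,0,0],"travel":[-0.199,0.035,-0.209],"fingers":1},{"delta_rot":[0,0,0],"travel":[-0.193,0.034,-0.215],"fingers":1},{"delta_rot":[0,0,0],"travel":[-0.187,0.033,-0.22],"fingers":1},{"delta_rot":[0,0,0],"travel":[-0.181,0.032,-0.225],"fingers":1}])

```text
clock: 9.02
tcp_pos: [0.5022, -0.09, 0.232]
orientation: [-0.0, 0.766, 0.643, 0.0]
wrist_force: [-0.8, 0.8, 0.2]
finger_gap: 0.0101
grip_force: 41.0
```

```bash
python3 st.py
```

```text
th 0.699 r 0.2712 ftan -0.39 frad 0.83 t 9.03 [ 0.50218005 -0.09004427  0.23195237] [-0.76761541  0.76428213  0.2411218 ] 40.980547070503235
```

The pawl is clear: the rack passed the 0.84 notch freely with small forces. I'm continuing down.

Emit:
carry_out(series=[{"delta_rot":[0,0,0],"travel":[-0.175,0.031,-0.23],"fingers":1},{"delta_rot":[0,0,0],"travel":[-0.169,0.03,-0.234],"fingers":1},{"delta_rot":[0,0,0],"travel":[-0.163,0.028,-0.239],"fingers":1},{"delta_rot":[0,0,0],"travel":[-0.157,0.027,-0.243],"fingers":1},{"delta_rot":[0,0,0],"travel":[-0.15,0.026,-0.248],"fingers":1}])

```text
clock: 9.65
tcp_pos: [0.4816, -0.0864, 0.2021]
orientation: [-0.0, 0.766, 0.643, 0.0]
wrist_force: [-1.1, 2.7, 0.7]
finger_gap: 0.0104
grip_force: 41.8
```

```bash
python3 st.py
```

```text
th 0.565 r 0.2704 ftan -0.26 frad 1.72 t 9.65 [ 0.48164461 -0.08642482  0.20214135] [-1.14864942  2.68736845  0.70524576] 41.8192595243454
```

Emit:
carry_out(series=[{"delta_rot":[0,0,0],"travel":[-0.143,0.025,-0.252],"fingers":1},{"delta_rot":[0,0,0],"travel":[-0.137,0.024,-0.255],"fingers":1},{"delta_rot":[0,0,0],"travel":[-0.13,0.023,-0.259],"fingers":1},{"delta_rot":[0,0,0],"travel":[-0.123,0.021,-0.262],"fingers":1},{"delta_rot":[0,0,0],"travel":[-0.116,0.02,-0.266],"fingers":1}])

```text
clock: 10.28
tcp_pos: [0.4649, -0.0834, 0.1695]
orientation: [-0.001, 0.766, 0.643, -0.0]
wrist_force: [-4.2, 3.8, 0.8]
finger_gap: 0.0106
grip_force: 42.5
```

```bash
python3 st.py
```

```text
th 0.429 r 0.2698 ftan -1.31 frad 4.69 t 10.28 [ 0.46491193 -0.08344109  0.16953604] [-4.21907915  3.82165725  0.76218756] 42.50149369239807
```

Emit:
carry_out(series=[{"delta_rot":[0,0,0],"travel":[-0.115,0.022,-0.268],"fingers":1},{"delta_rot":[0,0,0],"travel":[-0.108,0.022,-0.271],"fingers":1},{"delta_rot":[0,0,0],"travel":[-0.101,0.02,-0.274],"fingers":1},{"delta_rot":[0,0,0],"travel":[-0.093,0.019,-0.277],"fingers":1},{"delta_rot":[0,0,0],"travel":[-0.087,0.018,-0.279],"fingers":1}])

```text
clock: 10.9
tcp_pos: [0.4527, -0.0812, 0.1353]
orientation: [-0.0, 0.766, 0.643, -0.0]
wrist_force: [-2.6, 3.3, -0.2]
finger_gap: 0.0101
grip_force: 43.2
```

```bash
python3 st.py
```

```text
th 0.293 r 0.2694 ftan -1.08 frad 2.91 t 10.90 [ 0.45266981 -0.08120703  0.13531584] [-2.57110586  3.2874491  -0.19187345] 43.21830153465271
```

Emit:
carry_out(series=[{"delta_rot":[0,0,0],"travel":[-0.077,0.016,-0.281],"fingers":1},{"delta_rot":[0,0,0],"travel":[-0.069,0.014,-0.283],"fingers":1},{"delta_rot":[0,0,0],"travel":[-0.061,0.013,-0.285],"fingers":1},{"delta_rot":[0,0,0],"travel":[-0.053,0.011,-0.286],"fingers":1},{"delta_rot":[0,0,0],"travel":[-0.045,0.01,-0.287],"fingers":1}])

```text
clock: 11.52
tcp_pos: [0.4448, -0.0798, 0.0997]
orientation: [-0.0, 0.766, 0.643, -0.001]
wrist_force: [-4.6, 2.3, 0.6]
finger_gap: 0.0104
grip_force: 43.8
```

```bash
python3 st.py
```

```text
th 0.158 r 0.2692 ftan -0.23 frad 5.00 t 11.53 [ 0.44482453 -0.07979699  0.0997044 ] [-4.6465871   2.33229591  0.55767279] 43.842886090278625
```

Emit:
carry_out(series=[{"delta_rot":[0,0,0],"travel":[-0.045,0.008,-0.25],"fingers":1},{"delta_rot":[0,0,0],"travel":[-0.038,0.007,-0.25],"fingers":1},{"delta_rot":[0,0,0],"travel":[-0.03,0.006,-0.25],"fingers":1},{"delta_rot":[0,0,0],"travel":[-0.022,0.004,-0.25],"fingers":1},{"delta_rot":[0,0,0],"travel":[-0.015,0.002,-0.2],"fingers":1}])

```text
clock: 12.15
tcp_pos: [0.4418, -0.0792, 0.07]
orientation: [0.0, 0.766, 0.643, -0.0]
wrist_force: [-4.6, 1.4, -1.1]
finger_gap: 0.0103
grip_force: 44.4
```

```bash
python3 st.py
```

```text
th 0.047 r 0.2692 ftan -1.31 frad 4.76 t 12.15 [ 0.44183472 -0.07923362  0.07004353] [-4.64826425  1.39898042 -1.08034154] 44.39184129238129
```

Emit:
carry_out(series=[{"delta_rot":[0,0,0],"travel":[-0.01,0,-0.12],"fingers":1},{"delta_rot":[0,0,0],"travel":[-0.01,0,-0.12],"fingers":1},{"delta_rot":[0,0,0],"travel":[0,0,-0.08],"fingers":1}])

```text
clock: 12.52
tcp_pos: [0.4416, -0.0792, 0.0624]
orientation: [0.0, 0.766, 0.643, 0.0]
wrist_force: [-3.7, 1.0, -1.5]
finger_gap: 0.0102
grip_force: 44.6
```

```bash
python3 st.py
```

```text
th 0.018 r 0.2692 ftan -1.62 frad 3.76 t 12.53 [ 0.44156784 -0.079156    0.06236788] [-3.67281845  0.9721124  -1.5475709 ] 44.638325572013855
```

Emit:
carry_out(series=[{"delta_rot":[0,0,0],"travel":[0,0,-0.08],"fingers":1},{"delta_rot":[0,0,0],"travel":[0,0,-0.08],"fingers":1},{"delta_rot":[0,0,0],"travel":[0,0,0],"fingers":1}])

```text
clock: 12.9
tcp_pos: [0.4415, -0.0792, 0.0584]
orientation: [0.0, 0.766, 0.643, 0.0]
wrist_force: [-3.5, 0.7, -1.6]
finger_gap: 0.0103
grip_force: 44.6
```

```bash
python3 st.py
```

```text
th 0.004 r 0.2692 ftan -1.60 frad 3.54 t 12.90 [ 0.44151778 -0.07915819  0.05839111] [-3.48375639  0.68757973 -1.58526832] 44.583832025527954
```

Emit:
carry_out(series=[{"delta_rot":[0,0,0],"travel":[0,0,-0.08],"fingers":1},{"delta_rot":[0,0,0],"travel":[0,0,-0.08],"fingers":1},{"delta_rot":[0,0,0],"travel":[0,0,0],"fingers":1}])

```text
clock: 13.28
tcp_pos: [0.4415, -0.0792, 0.0558]
orientation: [0.0, 0.766, 0.643, 0.0]
wrist_force: [-8.0, 2.6, 12.6]
finger_gap: 0.0104
grip_force: 46.4
```

```bash
python3 st.py
```

```text
th -0.006 r 0.2692 ftan 12.63 frad 8.23 t 13.28 [ 0.44151479 -0.07915239  0.05581696] [-7.98553605  2.55561616 12.58297427] 46.36745631694794
```

It's on the stop. I'll ease off, open partway, rise and check.

Emit:
carry_out(series=[{"delta_rot":[0,0,0],"travel":[0,0,0.04],"fingers":1},{"delta_rot":[0,0,0],"travel":[0,0,0],"fingers":-0.2},{"delta_rot":[0,0,0],"travel":[0,0,0],"fingers":-0.2},{"delta_rot":[0,0,0],"travel":[0,0,0],"fingers":-0.2},{"delta_rot":[0,0,0],"travel":[0,0,0],"fingers":-0.2}])

```text
clock: 13.9
tcp_pos: [0.4417, -0.0792, 0.0555]
orientation: [0.0, 0.766, 0.643, 0.0]
wrist_force: [0.6, 0.3, -0.2]
finger_gap: 0.0513
grip_force: 0.0
```

Emit:
carry_out(series=[{"delta_rot":[0,0,0],"travel":[0,0,0.4],"fingers":-0.2},{"delta_rot":[0,0,0],"travel":[0,0,0.8],"fingers":-0.2},{"delta_rot":[0,0,0],"travel":[0,0,0.8],"fingers":-0.2},{"delta_rot":[0,0,0],"travel":[0,0,0.8],"fingers":-0.2},{"delta_rot":[0,0,0],"travel":[0,0,0.8],"fingers":-0.2}])

```text
clock: 14.52
tcp_pos: [0.4416, -0.0791, 0.1469]
orientation: [0.0, 0.766, 0.643, 0.0]
wrist_force: [-1.2, 0.1, 0.2]
finger_gap: 0.0511
grip_force: 0.0
```

Emit:
carry_out(series=[{"delta_rot":[0,0,0],"travel":[0,0,0.8],"fingers":-0.2},{"delta_rot":[0,0,0],"travel":[0,0,0.8],"fingers":-0.2},{"delta_rot":[0,0,0],"travel":[0,0,0.5],"fingers":-0.2},{"delta_rot":[0,0,0],"travel":[0,0,0],"fingers":-0.2},{"delta_rot":[0,0,0],"travel":[0,0,0],"fingers":-0.2}])

```text
clock: 15.15
tcp_pos: [0.4411, -0.079, 0.1975]
orientation: [-0.0, 0.766, 0.643, -0.0]
wrist_force: [-0.1, -0.1, -1.1]
finger_gap: 0.0512
grip_force: 0.0
```

```bash
python3 st.py; python3 -c "
from h import *
snap('side','s2.png')"
```

```text
th 0.479 r 0.3039 ftan -1.00 frad -0.44 t 15.15 [ 0.44107715 -0.07897301  0.19745031] [-0.09715223 -0.13539324 -1.09117269] 0.0
```

View pics/s2.png

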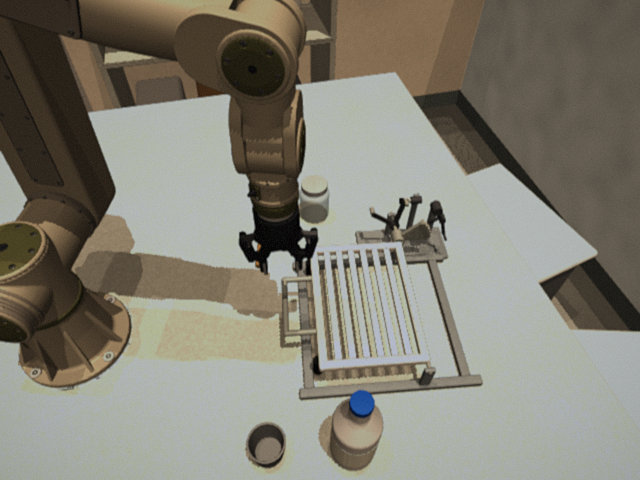

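The panel lies flat, with its front corners at about (312,248) and (322,368). The gripper is clear above it, and the jar, bottle and cup are where they were. I'll hand in now.

```bash
python3 -c "
from workcell import env
print(env.hand_in())"
```

```text
the job is handed in; nothing more can be done
None
```

I raised the rack until the buffer pushed back, then lowered it by its handle to flat, let go and handed the job in; no verdict came back. The final picture shows it flat and the jar, bottle and cup in place, but the arm hid the brush.

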